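# Hold the cross-rail level between the posts for tack welding

### The job

Be the welder's third hand: take the square cross-rail off its packing, carry it level, and lower it between the two posts of the pipe stand until its top is level with the chalk lines, centred on the posts, in line with them and with an even gap at both ends. Hold it there in the air, level and still and touching nothing but your grip, for at least three seconds so that it could be tacked, and finish while still holding it there. Do not knock the stand or shift the other things on the bench.

Things in the scene. Friction and masses are not known exactly. Their poses are not given: they have to be found in the camera images.
- rail: loose cross-rail: bright square steel tube, 30 x 30 mm in section, 200 mm long, about 0.5 kg, balanced about its middle. Origin at the centre of its underside; y along its length, z up. It lies across the bars of the packing, its top 70 mm above the bench; best gripped from above across its 30 mm width at mid-length
- rail_top (a point): the centre of the rail's top face, 30 mm above the rail's origin; axes as the rail's
- rail_place (a point): where the centre of the rail's top face belongs: midway between the two posts, at the height of the white chalk lines (8 mm broad, struck all round both posts, 100 to 140 mm above the bench; the middle of their breadth counts). y points from one post to the other, z up. The rail may lie either way round
- stand: pipe stand in work, fixed to the bench: grey base plate 80 x 330 x 10 mm and two black upright square posts, 40 x 40 mm, tops 160 mm above the bench, centred at y = -124 and +124 mm: 208 mm clear between them, a 4 mm gap at each end of the rail. Origin under the plate's middle, y from post to post. Blue clamps on the plate's long edges at (66, 70) and (-66, -70) mm, reaching to x = 108, 42 mm high
- packing: the packing, fixed: two black box-section bars, each 200 mm long along x, 40 mm wide and with its top 40 mm above the bench, centred at y = -68 and +68 mm (96 mm clear between), joined by thin flat straps on the bench. Origin under the middle of it
- flat: bystander: loose copper backing bar 30 x 190 x 8 mm, lying on the packing beside the rail, its middle 80 to 120 mm from the rail's. Origin at the centre of its underside, y along it
- can: bystander: blue and yellow spray can with a red cap, 65 mm across and 190 mm high, standing on the bench. Origin at the centre of its underside
- hammer: bystander: chipping hammer with a wire handle, lying on the bench, about 215 mm long and 140 mm across the head. Origin on the bench at mid-handle, head at +x
- square: bystander: red three-cornered magnetic welding square, about 90 x 90 x 15 mm, lying on the bench. Origin at the centre of its underside
There are look-alikes about, which are no part of the job. Of the things like the rail, leave any that is blue or turquoise; of the rest the larger one is meant.

How it is judged:
By the outcome, as a careful person would: the job done as asked, in the order asked, and still so for the second after the job is handed in, while the arm keeps its last pose, push and grip.
It also fails if it takes over 54 s, if anything falls off the work surface, if the arm or the gripper's body presses on something with over 40 N, if the wrist force passes 120 N, or if a joint passes its speed limit or range.

### The arm

A 6-joint arm with a two-finger parallel gripper is mounted at the origin on the work surface. World frame = base frame: x ahead of the robot, y to its left, z up, the work surface at z = 0. Lengths are in m, angles in rad, forces in N, time in s.
With the tool pointing down it reaches from about 0.375 to 0.75 m from the base axis. Payload 9 kg.
Tool frame: the origin (TCP) lies midway between the tips of the shut fingers; the grasp point (between the pads) lies 19 mm behind it; z points along the fingers, y is the direction in which the jaws open and shut (so a half turn about z gives the same grasp; the last joint's range is limited). The gripper opens to 85 mm and grips with 20 to 120 N. Pads are 22 mm wide; open, the fingers measure 114 mm over their backs; the gripper's body (76 mm by 85 mm) begins 54 mm behind the grasp point. The pads swing forward as they close: fully open they stand 13 mm farther back than shut.
Start: joints at [1.086, 0.104, 0.097, 1.564, 0, 1.353], TCP at [0.158, 0.579, 0.231] pointing down, gripper open.
Joint ranges: [-2.99, 2.99], [-0.84, 1.86], [-1.1, 1.16], [-1.84, 2.11], [-1.51, 1.56], [-3.14, 3.14]. Speed limits (rad/s): [2.22, 2.22, 2.57, 3.14, 3.14, 3.14].

### API

Orientations are given as a 3x3 rotation matrix whose columns are the frame's x, y, z axes.
In Python, from bench import get_state, read_camera, get_calibration, sign_off gives the robot as it stands.
- The arm moves only by the tool play_rows, never from a script. Its argument "plan" is a list of rows, each an object with "slide": the shift along the world's x, y, z in mm, a list of three; "twist": the turn about the world's z in degrees. A call has 1 to 5 rows; each row shifts and turns the commanded pose from where the row before left it; what a row does not reach is not made up. A row lasts 1/12 s, in which the tool goes at most 41.7 mm and 7.16 degrees, less where a joint would pass 70% of its speed; a pose out of reach is approached as far as the arm can. A call with a gripper value outside its range is refused whole. "gripper" is the finger opening in mm, from 0 to 85.4, set as the call begins (left out, the last holds). The fingers move at their own pace and stop on an object; "grip_force" is the grip in N (left out, the last holds). Time passes only in rows, so rows that do not move let the fingers close. It gives the time, the measured TCP pose, the force and the opening at its end, in the units of the state.
- get_state(): the state, without advancing time (a new reading comes with each control period).
- read_camera(name): name is "scene" or "top"; returns (picture, depth): 420x560x3 uint8, blue, green, red; 420x560 float32, m along the optical axis (not along the pixel's ray), 0 where there is no reading.
- get_calibration(name): a dict with "camera_matrix" (3x3 intrinsics, pixels), "D" ([k1, k2, p1, p2, k3] as OpenCV has them; the pictures are not rectified), "T" (4x4, takes a point from camera to world coordinates). Camera axes: x right, y up, looking along -z (the intrinsics and any distortion apply to the point x, -y, -z); pixel columns grow to the right and rows downward; lengths in m; the calibration is good to about 2 mm. A picture is of the moment at which its call begins. get_calibration takes no time and is no camera call.
- sign_off(): hands the job in, once; it reports no verdict.
The state is a dict: "clock": time; "joint_positions": joint angles; "qvel": joint speeds; "tau": joint torques, N m; "tcp_pos": TCP position; "tcp_rot": TCP orientation; "force": force on the tool from outside, world axes, zero at the start; "wrist_torque": the same for the moment, N m; "opening": opening from 0.0 (shut) to 1.0 (fully open).
Only numpy, scipy, OpenCV 4.12 (cv2) and the standard library are available. Lean on these libraries where they do the work, as an engineer would, in place of code of your own. Each camera call takes 0.05 s, during which the arm holds its last target. There are 200 camera calls.

## Working session

There is one attempt and no reset: what is moved stays moved. The work goes in short steps, Python scripts to look and compute and a tool call to move; the robot and the scene stay as the last step left them, time stands still between calls to the robot, and variables do not carry over. Pictures are saved under pics/ and viewed, about 8 in all and at most 12, crops included, and the job is handed in when it is done.

Besides the shell and the picture viewer there is one more tool, called after ">>>" in YAML: its name, and indented under it one key for each argument. play_rows: Moves the arm, as the interface text tells. Its arguments: {"type":"object","properties":{"plan":{"type":"array"},"gripper":{"type":"number"},"grip_force":{"type":"number"}},"required":["plan"]}

```bash
mkdir -p pics
cat > h.py <<'E'
import numpy as np, cv2
from bench import get_state, read_camera, get_calibration, sign_off
def grab(n,tag):
    im,d=read_camera(n); im=np.asarray(im); np.savez(f'{tag}.npz',im=im,d=d); cv2.imwrite(f'pics/{tag}.png',im); return im,d
def rays(n,px):
    c=get_calibration(n);K=np.array(c['camera_matrix']);D=np.array(c['D']);T=np.array(c['T'])
    p=cv2.undistortPoints(np.float64(px).reshape(-1,1,2),K,D).reshape(-1,2)
    v=np.c_[p[:,0],-p[:,1],-np.ones(len(p))]
    return T[:3,3], v@T[:3,:3].T   # v scaled so depth multiplies it
def onplane(n,px,z):
    o,v=rays(n,px); return o+v*((z-o[2])/v[:,2])[:,None]
def cloud(n,d):
    h,w=d.shape; u,v=np.meshgrid(np.arange(w),np.arange(h))
    o,r=rays(n,np.c_[u.ravel(),v.ravel()]); return (o+r*d.reshape(-1,1)).reshape(h,w,3)
def proj(n,P):
    c=get_calibration(n);K=np.array(c['camera_matrix']);D=np.array(c['D']);T=np.linalg.inv(np.array(c['T']))
    q=np.atleast_2d(P)@T[:3,:3].T+T[:3,3]; q=q*[1,-1,-1]
    return cv2.projectPoints(q,np.zeros(3),np.zeros(3),K,D)[0].reshape(-1,2)
E
python3 - <<'E'
from h import *
for n in('scene','top'):
    im,d=grab(n,n+'0'); c=get_calibration(n); print(n,np.round(c['T'],3).tolist(),np.round(c['camera_matrix'],1).tolist(),c['D'],(d>0).mean())
s=get_state();print(s)
E
```

```text
scene [[-0.821, -0.288, 0.492, 1.079], [0.57, -0.445, 0.691, 0.779], [0.02, 0.848, 0.53, 0.71], [0.0, 0.0, 0.0, 1.0]] [[417.8, 0.0, 281.8], [0.0, 417.8, 204.0], [0.0, 0.0, 1.0]] [-0.01117883  0.          0.          0.          0.        ] 0.9954591836734694
top [[0.018, 0.991, -0.133, 0.359], [-1.0, 0.018, -0.003, 0.005], [-0.0, 0.133, 0.991, 1.354], [0.0, 0.0, 0.0, 1.0]] [[395.3, 0.0, 277.2], [0.0, 395.3, 210.3], [0.0, 0.0, 1.0]] [-0.00346568  0.          0.          0.          0.        ] 0.9959948979591837
{'clock': 0.1, 'joint_positions': array([1.08627844e+00, 1.04642054e-01, 9.65596340e-02, 1.56389472e+00,
       6.66273568e-06, 1.35306156e+00]), 'qvel': array([ 0.00157713, -0.00259434,  0.0031504 , -0.00025066,  0.00026038,
       -0.00103316]), 'tau': array([ 7.11458473e-03, -5.58204925e+01,  5.04721785e+01,  1.27227171e-02,
       -1.79010344e-04, -3.32219815e-05]), 'tcp_pos': array([0.158048  , 0.5785083 , 0.23060557]), 'tcp_rot': array([[-9.64623878e-01,  2.63629409e-01, -5.55897484e-04],
       [ 2.63629866e-01,  9.64623351e-01, -1.04179842e-03],
       [ 2.61582991e-04, -1.15149482e-03, -9.99999303e-01]]), 'force': array([-0.02856645,  0.34590487, -0.14516342]), 'wrist_torque': array([-0.01567896,  0.02491805,  0.01467761]), 'opening': 1.0049205507513115}
```

View pics/scene0.png

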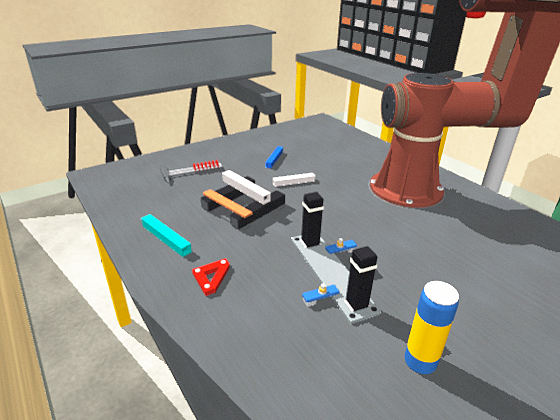

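View pics/top0.png

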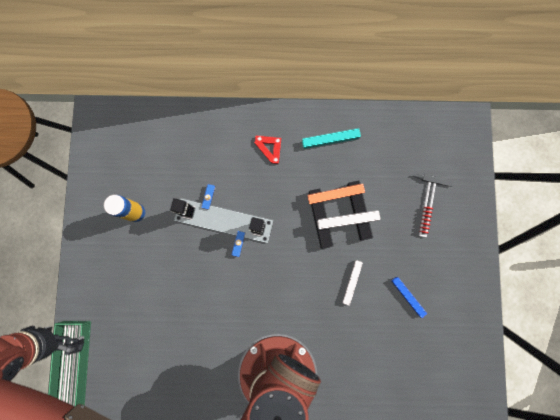

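The scene view shows the rail on the packing at about (246,187), the copper flat at (228,203), and the posts at (313,220) and (362,280) with white chalk bands. There are four rail-like things in the top view:
- (349,220): bright, on the packing
- (352,283): bright, on the bench, smaller
- (332,138): turquoise
- (408,297): blue

The one at (349,220) fits the description: not blue or turquoise, the larger of the bright two, and lying across the packing bars. I'll measure it and confirm in a crop.

Run:
```python
from h import *
D={n:np.load(n+'0.npz') for n in('scene','top')}
for n in D:
    im,d=D[n]['im'],D[n]['d']; C=cloud(n,d)
    hsv=cv2.cvtColor(im,cv2.COLOR_BGR2HSV)
    x,y,z=C[...,0],C[...,1],C[...,2]
    work=(x>.3)&(x<1)&(abs(y)<.5)
    print(n,'bench z',np.median(z[work&(z<.02)]))
    def rep(name,m):
        nn,L,S,_=cv2.connectedComponentsWithStats(m.astype(np.uint8))
        for i in range(1,nn):
            if S[i,4]<25: continue
            P=C[L==i]; r=cv2.minAreaRect((P[:,:2]*1000).astype(np.float32))
            print(name,S[i,4],'px',np.round(np.argwhere(L==i).mean(0)[::-1]),'xyz mean',np.round(P.mean(0)*1000,1),'zmin/max',np.round(np.percentile(P[:,2],[3,50,97])*1000),'rect',np.round(r[0],1),np.round(r[1],1),round(r[2],1))
    rep('white',work&(hsv[...,1]<40)&(hsv[...,2]>170)&(z>.01)&(z<.2))
    rep('railtop',work&(hsv[...,1]<40)&(hsv[...,2]>170)&(z>.062)&(z<.078))
    rep('post>90',work&(hsv[...,2]<90)&(z>.09)&(z<.2))
    rep('posttop',work&(hsv[...,2]<90)&(z>.15)&(z<.17))
    rep('copper',work&(hsv[...,0]>5)&(hsv[...,0]<18)&(hsv[...,1]>120)&(z>.03)&(z<.06))
    rep('plate',work&(hsv[...,1]<50)&(hsv[...,2]>120)&(z>.004)&(z<.018))
a=cv2.resize(D['scene']['im'][150:330,180:400],None,fx=2.2,fy=2.2*1,interpolation=cv2.INTER_CUBIC)
b=cv2.resize(D['top']['im'][170:310,160:440],(484,242),interpolation=cv2.INTER_CUBIC)
b=cv2.resize(D['top']['im'][170:310,300:440],(310,310),interpolation=cv2.INTER_CUBIC)
o=np.zeros((400,800,3),np.uint8);o[:a.shape[0],:a.shape[1]]=a[:400];o[:310,488:798]=b
cv2.imwrite('pics/crop1.png',o)
```

```text
scene bench z 0.0007554457073039034
white 633 px [246. 187.] xyz mean [ 512.4 -215.1   61.2] zmin/max [41. 67. 71.] rect [ 484.  -229.1] [ 87.5 204.7] 9.8
white 139 px [284. 180.] xyz mean [ 339.7 -249.5   18.4] zmin/max [10. 20. 23.] rect [ 337.2 -252.9] [30.6 81.6] 73.6
white 71 px [311. 208.] xyz mean [488.8  82.6 132.6] zmin/max [127. 133. 138.] rect [489.9  79.8] [28.3 56.5] 33.0
white 35 px [303. 243.] xyz mean [500.2  69.1  13.8] zmin/max [10. 14. 19.] rect [498.4  61.1] [52.4 10.2] 72.1
white 1042 px [332. 278.] xyz mean [522.4 217.4  12.4] zmin/max [10. 11. 17.] rect [528.1 231.9] [249.1  93.2] 67.9
white 103 px [362. 267.] xyz mean [543.2 323.4 132.4] zmin/max [126. 133. 137.] rect [543.3 322. ] [29.8 57.6] 31.4
white 335 px [436. 288.] xyz mean [527.8 486.6 190.6] zmin/max [189. 191. 192.] rect [526. 484.] [31.4 61. ] 89.4
railtop 380 px [245. 184.] xyz mean [ 511.  -218.7   68.3] zmin/max [63. 69. 71.] rect [ 509.4 -224.8] [ 35.1 204.4] 10.4
post>90 242 px [313. 200.] xyz mean [484.   80.8 153.8] zmin/max [140. 157. 161.] rect [480.2  75.2] [42.1 40.4] 75.6
post>90 216 px
[... 2241 characters left out ...]
 184 px [256. 225.] xyz mean [472.4  70.7 154.7] zmin/max [103. 160. 163.] rect [474.4  71.3] [40.  38.8] 77.2
posttop 171 px [178. 206.] xyz mean [528.3 312.2 159.3] zmin/max [154. 160. 163.] rect [528.7 312.3] [39.7 39.4] 77.1
posttop 162 px [256. 225.] xyz mean [474.2  71.4 159.5] zmin/max [155. 160. 163.] rect [474.6  71.5] [39.6 38.2] 75.6
copper 515 px [336. 194.] xyz mean [ 594.5 -186.7   46.3] zmin/max [39. 47. 52.] rect [ 596.1 -187.1] [ 34.8 187.5] 12.8
plate 1556 px [225. 221.] xyz mean [499.7 186.7   9.4] zmin/max [ 5.  9. 15.] rect [502.8 189.9] [331.   83.1] 77.1
plate 26 px [423. 235.] xyz mean [ 463.5 -487.4   10.4] zmin/max [ 6. 10. 14.] rect [ 463.8 -487.9] [27.  13.1] 64.3
```

View pics/crop1.png

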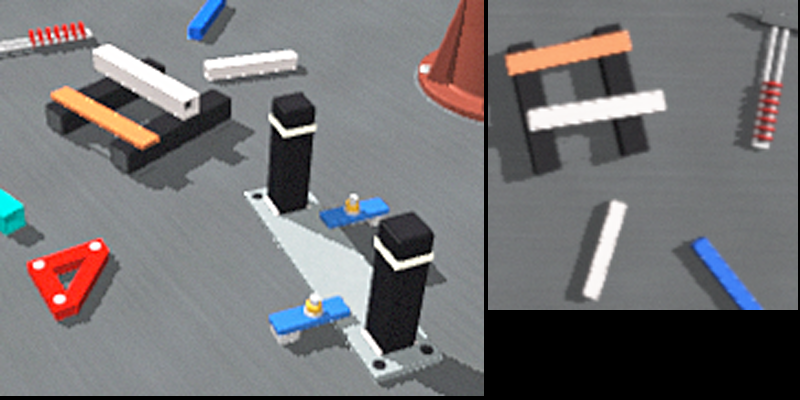

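The crop confirms it: a bright square tube lies across the packing bars, and the other bright piece is smaller and on the bench. From the two cameras' mean, the rail is at (508,-226) with yaw +9.7°, the stand at (504,194) with yaw -12.6°, and the chalk at z about 132.5. I'll move over to the rail now.

>>> play_rows:
  plan:
    - {"slide": [27,-30,0],"twist": -3.25}
    - {"slide": [27,-30,0],"twist": -3.25}
    - {"slide": [27,-30,0],"twist": -3.25}
    - {"slide": [27,-30,0],"twist": -3.25}
    - {"slide": [27,-30,0],"twist": -3.25}
  gripper: 75
  grip_force: 60

```text
clock: 0.52
tcp_pos: [0.2938, 0.4272, 0.2309]
tcp_rot: [[-0.851, 0.525, -0.0], [0.525, 0.851, -0.0], [0.0, -0.0, -1.0]]
force: [0.6, 0.5, 0.6]
opening: 0.879
```

>>> play_rows:
  plan:
    - {"slide": [27,-30,0],"twist": -3.25}
    - {"slide": [27,-30,0],"twist": -3.25}
    - {"slide": [27,-30,0],"twist": -3.25}
    - {"slide": [27,-30,0],"twist": -3.25}
    - {"slide": [27,-30,0],"twist": -3.25}

```text
clock: 0.93
tcp_pos: [0.429, 0.277, 0.2312]
tcp_rot: [[-0.67, 0.743, -0.0], [0.743, 0.67, 0.0], [0.0, 0.0, -1.0]]
force: [0.2, 0.3, -0.5]
opening: 0.877
```

>>> play_rows:
  plan:
    - {"slide": [5.3,-33.6,0],"twist": -2.15}
    - {"slide": [5.3,-33.6,0],"twist": -2.15}
    - {"slide": [5.3,-33.6,0],"twist": -2.15}
    - {"slide": [5.3,-33.6,0],"twist": -2.15}
    - {"slide": [5.3,-33.6,0],"twist": -2.15}

```text
clock: 1.35
tcp_pos: [0.4545, 0.1092, 0.231]
tcp_rot: [[-0.52, 0.854, -0.0], [0.854, 0.52, 0.0], [0.0, -0.0, -1.0]]
force: [1.2, 0.5, -0.1]
opening: 0.88
```

>>> play_rows:
  plan:
    - {"slide": [5.3,-33.6,0],"twist": -2.15}
    - {"slide": [5.3,-33.6,0],"twist": -2.15}
    - {"slide": [5.3,-33.6,0],"twist": -2.15}
    - {"slide": [5.3,-33.6,0],"twist": -2.15}
    - {"slide": [5.3,-33.6,0],"twist": -2.15}

```text
clock: 1.77
tcp_pos: [0.481, -0.0589, 0.2311]
tcp_rot: [[-0.352, 0.936, -0.0], [0.936, 0.352, 0.0], [0.0, -0.0, -1.0]]
force: [0.9, 1.4, 0.6]
opening: 0.88
```

>>> play_rows:
  plan:
    - {"slide": [5.3,-33.6,-20],"twist": -2.15}
    - {"slide": [5.3,-33.6,-20],"twist": -2.15}
    - {"slide": [5.3,-33.6,-20],"twist": -2.15}
    - {"slide": [5.3,-30,-20],"twist": -2.15}
    - {"slide": [5.3,-20,-20],"twist": -2.15}

```text
clock: 2.18
tcp_pos: [0.5073, -0.2107, 0.1299]
tcp_rot: [[-0.169, 0.986, -0.0], [0.986, 0.169, -0.0], [-0.0, -0.0, -1.0]]
force: [0.4, 0.4, 0.5]
opening: 0.881
```

>>> play_rows:
  plan:
    - {"slide": [0,0,0],"twist": 0}
    - {"slide": [0,0,0],"twist": 0}

```text
clock: 2.35
tcp_pos: [0.5066, -0.2081, 0.1296]
tcp_rot: [[-0.172, 0.985, -0.003], [0.985, 0.172, 0.002], [0.003, -0.002, -1.0]]
force: [0.3, 0.8, 0.4]
opening: 0.877
```

>>> play_rows:
  plan:
    - {"slide": [1,-17,0],"twist": 0}
    - {"slide": [0,0,-25],"twist": 0}
    - {"slide": [0,0,-25],"twist": 0}
    - {"slide": [0,0,-10],"twist": 0}
    - {"slide": [0,0,0],"twist": 0}

```text
clock: 2.77
tcp_pos: [0.5076, -0.2237, 0.0696]
tcp_rot: [[-0.174, 0.985, -0.003], [0.985, 0.174, 0.002], [0.003, -0.002, -1.0]]
force: [-0.2, -0.2, 0.0]
opening: 0.88
```

Run:
```python
from h import *
s,_=grab('scene','s1'); t,_=grab('top','t1')
a=cv2.resize(s[120:250,170:320],(450,390),interpolation=cv2.INTER_CUBIC)
b=cv2.resize(t[170:280,290:400],(350,350),interpolation=cv2.INTER_CUBIC)
o=np.zeros((390,800,3),np.uint8);o[:,:450]=a;o[:350,450:]=b;cv2.imwrite('pics/crop2.png',o);print(get_state()['tcp_pos'])
```

```text
[ 0.50904823 -0.22484454  0.07252914]
```

View pics/crop2.png

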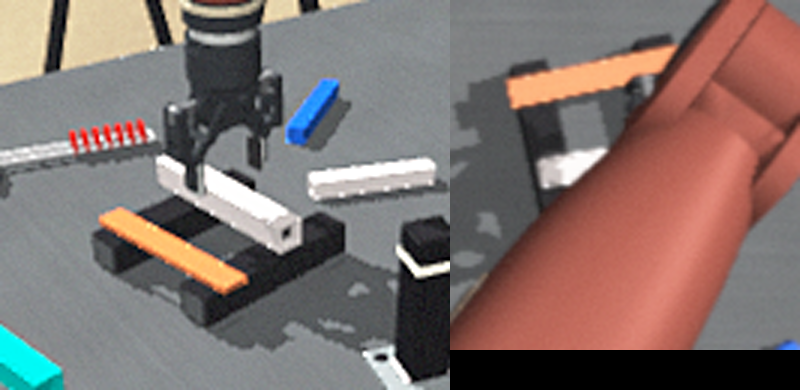

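The fingers straddle the rail squarely (rail from (160,165) to (300,235) in the crop), clear of the copper flat. I'll go down and close.

>>> play_rows:
  plan:
    - {"slide": [0,0,-15],"twist": 0}
    - {"slide": [0,0,-12],"twist": 0}
    - {"slide": [0,0,-7],"twist": 0}
    - {"slide": [0,0,0],"twist": 0}
    - {"slide": [0,0,0],"twist": 0}

```text
clock: 3.28
tcp_pos: [0.5086, -0.2248, 0.0375]
tcp_rot: [[-0.173, 0.985, -0.0], [0.985, 0.173, 0.0], [0.0, -0.0, -1.0]]
force: [0.4, -0.7, 0.7]
opening: 0.878
```

>>> play_rows:
  plan:
    - {"slide": [0,0,0],"twist": 0}
    - {"slide": [0,0,0],"twist": 0}
    - {"slide": [0,0,0],"twist": 0}
    - {"slide": [0,0,0],"twist": 0}
    - {"slide": [0,0,0],"twist": 0}
  gripper: 0
  grip_force: 80

```text
clock: 3.7
tcp_pos: [0.509, -0.2254, 0.0381]
tcp_rot: [[-0.173, 0.985, 0.001], [0.985, 0.173, -0.001], [-0.001, 0.001, -1.0]]
force: [-1.1, -0.4, 3.7]
opening: 0.341
```

>>> play_rows:
  plan:
    - {"slide": [0,0,0],"twist": 0}
    - {"slide": [0,0,0],"twist": 0}
    - {"slide": [0,0,0],"twist": 0}
    - {"slide": [0,0,0],"twist": 0}
    - {"slide": [0,0,0],"twist": 0}

```text
clock: 4.12
tcp_pos: [0.509, -0.2254, 0.0381]
tcp_rot: [[-0.173, 0.985, 0.001], [0.985, 0.173, -0.001], [-0.001, 0.001, -1.0]]
force: [-1.1, 0.6, 6.4]
opening: 0.339
```

Gripped at about 29 mm opening. Now lift gently.

>>> play_rows:
  plan:
    - {"slide": [0,0,4],"twist": 0}
    - {"slide": [0,0,10],"twist": 0}
    - {"slide": [0,0,20],"twist": 0}
    - {"slide": [0,0,27],"twist": 0}
    - {"slide": [0,0,30],"twist": 0}

```text
clock: 4.53
tcp_pos: [0.5076, -0.2241, 0.1283]
tcp_rot: [[-0.173, 0.985, -0.002], [0.985, 0.173, 0.002], [0.002, -0.002, -1.0]]
force: [1.1, -0.7, -3.7]
opening: 0.344
```

>>> play_rows:
  plan:
    - {"slide": [0,0,30],"twist": 0}
    - {"slide": [0,0,24],"twist": 0}
    - {"slide": [0,0,14],"twist": 0}
    - {"slide": [0,0,6],"twist": 0}
    - {"slide": [0,0,0],"twist": 0}

```text
clock: 4.95
tcp_pos: [0.5092, -0.2253, 0.2039]
tcp_rot: [[-0.173, 0.985, 0.002], [0.985, 0.173, -0.001], [-0.001, 0.002, -1.0]]
force: [0.3, -0.2, -4.3]
opening: 0.34
```

>>> play_rows:
  plan:
    - {"slide": [0,6,0],"twist": -0.5}
    - {"slide": [0,14,0],"twist": -0.9}
    - {"slide": [0,22,0],"twist": -1.4}
    - {"slide": [0,28,0],"twist": -1.4}
    - {"slide": [0,30,0],"twist": -1.4}

```text
clock: 5.37
tcp_pos: [0.5076, -0.1236, 0.2002]
tcp_rot: [[-0.073, 0.997, -0.003], [0.997, 0.073, 0.002], [0.002, -0.003, -1.0]]
force: [0.3, 1.1, -4.3]
opening: 0.341
```

>>> play_rows:
  plan:
    - {"slide": [-1,30,0],"twist": -1.4}
    - {"slide": [-1,30,0],"twist": -1.4}
    - {"slide": [-1,30,0],"twist": -1.4}
    - {"slide": [-1,30,0],"twist": -1.4}
    - {"slide": [-1,30,0],"twist": -1.4}

```text
clock: 5.78
tcp_pos: [0.5023, 0.027, 0.2004]
tcp_rot: [[0.048, 0.999, -0.003], [0.999, -0.048, 0.001], [0.001, -0.003, -1.0]]
force: [-0.7, 0.6, -3.9]
opening: 0.339
```

>>> play_rows:
  plan:
    - {"slide": [0,30,0],"twist": -1.4}
    - {"slide": [0,30,0],"twist": -1.4}
    - {"slide": [0,30,0],"twist": -1.4}
    - {"slide": [0,28,0],"twist": -1.4}
    - {"slide": [0,22,0],"twist": -1.4}

```text
clock: 6.2
tcp_pos: [0.5021, 0.1674, 0.2004]
tcp_rot: [[0.168, 0.986, -0.003], [0.986, -0.168, 0.0], [-0.0, -0.003, -1.0]]
force: [0.2, 0.8, -3.2]
opening: 0.34
```

>>> play_rows:
  plan:
    - {"slide": [0,16,0],"twist": -1.4}
    - {"slide": [0,10,0],"twist": -1.0}
    - {"slide": [0,4,0],"twist": -0.8}
    - {"slide": [0,0,0],"twist": 0}
    - {"slide": [0,0,0],"twist": 0}

```text
clock: 6.62
tcp_pos: [0.5031, 0.1947, 0.2013]
tcp_rot: [[0.222, 0.975, -0.002], [0.975, -0.222, -0.0], [-0.001, -0.001, -1.0]]
force: [-1.1, -0.2, -4.4]
opening: 0.338
```

Run:
```python
from h import *
s,_=grab('scene','s2'); t,_=grab('top','t2')
a=cv2.resize(s[120:340,240:440],(500,550),interpolation=cv2.INTER_CUBIC)
b=cv2.resize(t[150:290,150:300],(300,280),interpolation=cv2.INTER_CUBIC)
o=np.zeros((550,800,3),np.uint8);o[:,:500]=a;o[:280,500:]=b;cv2.imwrite('pics/crop3.png',o);print(get_state())
```

```text
{'clock': 6.7167, 'joint_positions': array([ 1.25975629e-01, -8.31812037e-02, -1.44635903e-01,  1.51008473e+00,
       -2.32084380e-04,  1.92122579e+00]), 'qvel': array([-0.00359019, -0.00376304,  0.0053644 ,  0.0003497 ,  0.0008157 ,
        0.00304352]), 'tau': array([ 5.30125480e-01, -4.82773089e+01,  5.26815283e+01,  1.86568295e-02,
        2.05155270e-02,  5.58630665e-03]), 'tcp_pos': array([0.50348649, 0.19432895, 0.20183936]), 'tcp_rot': array([[ 2.22573674e-01,  9.74915616e-01, -7.08048938e-04],
       [ 9.74915758e-01, -2.22573941e-01, -3.23609980e-04],
       [-4.73085666e-04, -6.18261005e-04, -9.99999697e-01]]), 'force': array([ 1.12203758,  0.19226024, -4.14505659]), 'wrist_torque': array([ 0.01855957, -0.02730964, -0.02988132]), 'opening': 0.3363897896674536}
```

View pics/crop3.png

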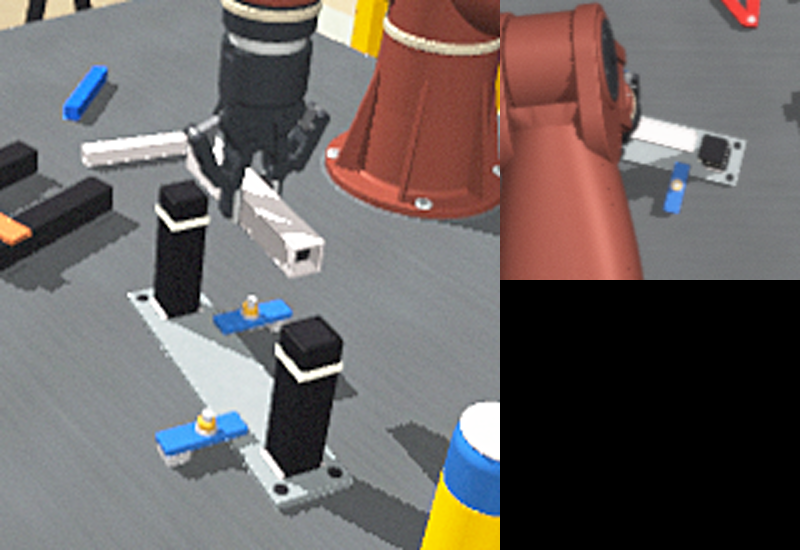

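The rail hangs level above the stand (scene crop: near end at (305,255), posts at (180,240) and (308,390)). The top view sees only the -y end and its post. Next I'll measure the rail against the stand in each camera separately, so that calibration bias cancels.

```bash
cat > m.py <<'E'
from h import *
A=np.deg2rad(-12.6); ex=np.array([np.cos(A),np.sin(A)]); ey=np.array([-np.sin(A),np.cos(A)])
MID={'scene':np.array([.5066,.1957]),'top':np.array([.50165,.1919])}
def meas(n,tag,ztop):
    f=np.load(f'{tag}.npz'); im,d=f['im'],f['d']; C=cloud(n,d)
    hsv=cv2.cvtColor(im,cv2.COLOR_BGR2HSV); q=(C[...,:2]-MID[n]); X=q@ex*1000; Y=q@ey*1000; Z=C[...,2]*1000
    w=(hsv[...,1]<60)&(hsv[...,2]>120)&(abs(X)<40)&(abs(Y)<115)&(abs(Z-ztop)<6)
    z=Z[w];print(n,'top pts',w.sum(),'z med',np.median(z).round(2),'X range',np.percentile(X[w],[1,50,99]).round(1),'Y range',np.percentile(Y[w],[.5,99.5]).round(1))
    P=np.c_[X[w],Y[w],np.ones(w.sum())]; r=np.linalg.lstsq(P,z,rcond=None)[0]; print('  plane: z0 %.2f tilt x %.2f deg y %.2f deg'%(r[2],*np.rad2deg(r[:2])))
    for lo in range(-100,100,25):
        k=w&(Y>=lo)&(Y<lo+25)
        if k.sum()>15: print('   Y',lo,k.sum(),'X',np.percentile(X[k],[2,98]).round(1),'z',np.median(Z[k]).round(1))
    return X,Y,Z,hsv
E
python3 - <<'E'
from m import *
for n in('scene','top'):
    X,Y,Z,h=meas(n,n[0]+'2',234)
    # end faces
    e=(h[...,1]<60)&(h[...,2]>90)&(abs(X)<30)&(Z>203)&(Z<232)&(abs(Y)<125)
    if n=='scene': k=e&(Y>85); print('end face',k.sum(),np.median(Y[k]),np.percentile(X[k],[2,98]),np.percentile(Z[k],[2,98]))
    for s in(-1,1):
        k=(h[...,2]<90)&(abs(Y-124*s)<30)&(abs(X)<30)&(Z>150)&(Z<170); print('post',s,k.sum(),'X',np.percentile(X[k],[2,98]).round(1) if k.sum() else '','Y',np.percentile(Y[k],[2,98]).round(1) if k.sum() else '', 'z',np.median(Z[k]))
    if n=='scene':
      f=np.load('s0.npz');im,d=f['im'],f['d'];C=cloud(n,d);hs=cv2.cvtColor(im,cv2.COLOR_BGR2HSV)[...,2].astype(float)
      # chalk: per column subpixel half-intensity band edges, on the post faces
      for c0,c1,r0,r1 in((300,326,195,225),(346,380,248,285)):
        out=[]
        for c in range(c0,c1):
            v=hs[r0:r1,c]; i=np.argmax(v)
            if v[i]<170: continue
            sel=[j for j in range(max(i-4,0),min(i+5,len(v)))]; wv=np.clip(v[sel]-60,0,None)
            r=r0+(np.array(sel)*wv).sum()/wv.sum(); zz=np.median(d[r0+i-1:r0+i+2,c]); o,ray=rays(n,[[c,r]]); out.append((o+ray*zz)[0]*1000)
        out=np.array(out); print('chalk z',np.median(out[:,2]).round(2),out[:,2].std().round(2),len(out))
E
```

```text
scene top pts 497 z med 232.39 X range [-22.4  -2.8  17.6] Y range [-90.2 100. ]
  plane: z0 232.42 tilt x -1.70 deg y -0.18 deg
   Y -25 46 X [-17.7   7.6] z 232.4
   Y 0 107 X [-23.   18.4] z 232.6
   Y 25 97 X [-17.6  13.5] z 232.2
   Y 50 103 X [-17.4  12.9] z 232.6
   Y 75 113 X [-17.   13.4] z 232.3
end face 152 93.55584414023005 [-17.17908068  13.68210287] [204.52486775 231.94123147]
post -1 174 X [-19.2  20. ] Y [-143.5 -103.8] z 158.64585555301812
post 1 293 X [-18.2  18.7] Y [106.5 142.3] z 160.67343010898372Traceback (most recent call last):
  File "<stdin>", line 10, in <module>
    fid = stack.enter_context(open(os.fspath(file), "rb"))
                              ~~~~^^^^^^^^^^^^^^^^^^^^^^^
FileNotFoundError: [Errno 2] No such file or directory: 's0.npz'
```

```bash
cat > m2.py <<'E'
from m import *
def ortho(n,tag,z,xs,ys):  # brightness resampled on the plane z (m), stand frame in mm
    f=np.load(f'{tag}.npz'); g=cv2.cvtColor(f['im'],cv2.COLOR_BGR2GRAY).astype(np.float32)
    gx,gy=np.meshgrid(xs,ys); P=MID[n]+(gx[...,None]*ex+gy[...,None]*ey)/1000
    p=proj(n,np.c_[P.reshape(-1,2),np.full(gx.size,z)]).astype(np.float32).reshape(*gx.shape,2)
    return cv2.remap(g,p[...,0],p[...,1],cv2.INTER_CUBIC)
def faces(tag,ztop):
    f=np.load(f'{tag}.npz'); C=cloud('scene',f['d']); h=cv2.cvtColor(f['im'],cv2.COLOR_BGR2HSV)
    q=C[...,:2]-MID['scene'];X=q@ex*1000;Y=q@ey*1000;Z=C[...,2]*1000
    gy,gx=[cv2.Sobel(Y,cv2.CV_64F,*a) for a in((0,1),(1,0))]
    fr=(lambda m,V:(m.sum(),np.median(V[m]).round(2),V[m].std().round(2)) if m.sum() else 0)
    er=lambda m:cv2.erode(m.astype(np.uint8),np.ones((3,3)))>0
    print('rail end face Y',fr(er((h[...,1]<60)&(h[...,2]>60)&(X>-14)&(X<14)&(Z>ztop-28)&(Z<ztop-2)&(Y>80)&(Y<115)),Y))
    print('post+ outer face Y (144)',fr(er((X>-16)&(X<16)&(Z>30)&(Z<150)&(Y>130)&(Y<160)),Y))
    print('post- inner face Y (-104)',fr(er((X>-16)&(X<16)&(Z>30)&(Z<150)&(Y>-115)&(Y<-90)),Y))
    print('rail front X (15)',fr(er((abs(Y)<95)&(Z>ztop-27)&(Z<ztop-3)&(X>5)&(X<25)&(h[...,2]>100)),X))
    for s in(-1,1): print('post front X (20)',s,fr(er((abs(Y-124*s)<16)&(Z>30)&(Z<150)&(X>10)&(X<30)),X))
    for s in(-1,1): print('post top z',s,fr(er((abs(Y-124*s)<18)&(abs(X)<18)&(Z>153)&(Z<168)),Z))
E
python3 - <<'E'
from m2 import *
X,Y,Z,h=meas('top','t2',234)
f=np.load('scene0.npz');im,d=f['im'],f['d'];hs=cv2.cvtColor(im,cv2.COLOR_BGR2HSV)[...,2].astype(float)
for c0,c1,r0,r1 in((300,326,195,225),(346,380,248,285)):
    out=[]
    for c in range(c0,c1):
        v=hs[r0:r1,c]; i=np.argmax(v)
        if v[i]<170: continue
        sel=np.arange(max(i-4,0),min(i+5,len(v))); wv=np.clip(v[sel]-60,0,None)
        r=r0+(sel*wv).sum()/wv.sum(); zz=np.median(d[r0+i-1:r0+i+2,c]); o,ray=rays('scene',[[c,r]]); out.append((o+ray*zz)[0]*1000)
    out=np.array(out); print('chalk z',np.median(out[:,2]).round(2),out[:,2].std().round(2),len(out))
faces('s2',232.4)
def edges(v,t,th):
    s=v>th; k=np.flatnonzero(s[1:]!=s[:-1]); return [(round(float(t[i]+(th-v[i])/(v[i+1]-v[i])*(t[i+1]-t[i])),1),'up' if s[i+1] else 'dn') for i in k]
# ortho edges of rail top at z
for n,tag,z in(('scene','s2',.2324),('top','t2',.2338)):
    xs=np.arange(-45,45,.5)
    for y0 in((-90,-70,-50,-30) if n=='top' else (30,50,70,88)):
        v=ortho(n,tag,z,xs,np.arange(y0-6,y0+6,1.)).mean(0); print(n,'Y',y0,'X edges',edges(v,xs,130))
    ys=np.arange(-150,150,.5); v=ortho(n,tag,z,np.arange(-8,8,1.),ys).mean(1); print(n,'Y edges',edges(v,ys,130))
E
```

```text
top top pts 301 z med 232.66 X range [-16.1  -1.5  13.7] Y range [-98.8 -15.8]
  plane: z0 232.43 tilt x -0.79 deg y -0.37 deg
   Y -100 88 X [-15.9  13.2] z 232.9
   Y -75 93 X [-15.6  13.1] z 232.7
   Y -50 89 X [-15.5  13.2] z 232.6
   Y -25 31 X [-15.3  13.8] z 233.1
chalk z 132.75 28.27 22
chalk z 132.24 41.22 31
rail end face Y (np.int64(33), np.float64(92.94), np.float64(4.64))
post+ outer face Y (144) (np.int64(360), np.float64(141.03), np.float64(0.99))
post- inner face Y (-104) (np.int64(279), np.float64(-106.09), np.float64(1.48))
rail front X (15) (np.int64(136), np.float64(12.56), np.float64(1.04))
post front X (20) -1 (np.int64(105), np.float64(19.47), np.float64(0.7))
post front X (20) 1 (np.int64(249), np.float64(18.26), np.float64(0.76))
post top z -1 (np.int64(60), np.float64(159.79), np.float64(1.14))
post top z 1 (np.int64(129), np.float64(161.48), np.float64(1.37))
scene Y 30 X edges [(30.9, 'dn'), (43.1, 'up')]
scene Y 50 X edges []
scene Y 70 X edges []
scene Y 88 X edges [(-22.1, 'dn'), (-22.0, 'up')]
scene Y edges [(-132.9, 'dn'), (-126.0, 'up'), (-110.7, 'dn'), (-75.5, 'up'), (-55.5, 'dn'), (-14.9, 'up'), (101.4, 'dn'), (109.2, 'up')]
top Y -90 X edges [(-32.4, 'up'), (19.9, 'dn')]
top Y -70 X edges [(20.4, 'dn')]
top Y -50 X edges [(20.2, 'dn')]
top Y -30 X edges [(20.4, 'dn')]
top Y edges [(-109.5, 'up'), (-14.8, 'dn')]
```

Run:
```python
from m2 import *
np.set_printoptions(linewidth=220)
def pr(t,v): print('  '+' '.join(f'{a:g}:{b:.0f}' for a,b in zip(t,v)))
ys=np.arange(-114,-84,1.); print('top rail end, z .2327'); pr(ys,ortho('top','t2',.2327,np.arange(-9,8,1.),ys).mean(1))
xs=np.arange(-28,28,1.); print('top rail X'); pr(xs,ortho('top','t2',.2327,xs,np.arange(-90,-40,1.)).mean(0))
for s in(-1,1):
    ys=np.arange(124*s-26,124*s+27,1.); print('post top Y',s); pr(ys,ortho('top','top0',.160,np.arange(-12,13,1.),ys).mean(1))
    print('post top X',s); pr(xs,ortho('top','top0',.160,xs,124*s+np.arange(-12,13,1.)).mean(0))
ys=np.arange(84,116,1.); print('scene rail end'); pr(ys,ortho('scene','s2',.2325,np.arange(-11,8,1.),ys).mean(1))
print('scene rail X'); pr(xs,ortho('scene','s2',.2325,xs,np.arange(50,92,1.)).mean(0))
```

```text
top rail end, z .2327
  -114:54 -113:58 -112:68 -111:86 -110:113 -109:140 -108:164 -107:180 -106:189 -105:197 -104:204 -103:212 -102:222 -101:232 -100:239 -99:245 -98:248 -97:250 -96:251 -95:252 -94:252 -93:252 -92:252 -91:252 -90:252 -89:252 -88:252 -87:252 -86:252 -85:252
top rail X
  -28:182 -27:185 -26:187 -25:188 -24:190 -23:191 -22:191 -21:189 -20:182 -19:172 -18:166 -17:175 -16:199 -15:227 -14:246 -13:252 -12:252 -11:251 -10:252 -9:253 -8:253 -7:253 -6:252 -5:252 -4:252 -3:252 -2:252 -1:252 0:252 1:252 2:252 3:252 4:252 5:252 6:252 7:252 8:252 9:250 10:249 11:249 12:247 13:243 14:235 15:222 16:204 17:182 18:159 19:142 20:132 21:127 22:125 23:124 24:124 25:124 26:124 27:124
post top Y -1
  -150:137 -149:116 -148:100 -147:91 -146:88 -145:87 -144:85 -143:79 -142:71 -141:63 -140:56 -139:51 -138:49 -137:50 -136:50 -135:51 -134:50 -133:50 -132:51 -131:52 -130:53 -129:53 -128:52 -127:52 -126:53 -125:53 -124:52 -123:52 -122:51 -121:51 -120:51 -119:51 -118:52 -117:52 -116:52 -115:52 -114:52 -113:52 -112:52 -111:51 -110:51 -109:51 -108:51 -107:52 -106:56 -105:67 -104:85 -103:107 -102:12
[... 1139 characters left out ...]
24:138 25:132 26:128 27:124
scene rail end
  84:252 85:254 86:255 87:255 88:255 89:254 90:254 91:255 92:255 93:255 94:257 95:258 96:259 97:254 98:240 99:215 100:183 101:150 102:124 103:109 104:105 105:108 106:115 107:122 108:127 109:132 110:139 111:146 112:153 113:156 114:158 115:158
scene rail X
  -28:139 -27:139 -26:139 -25:139 -24:137 -23:134 -22:133 -21:138 -20:150 -19:169 -18:187 -17:200 -16:208 -15:210 -14:210 -13:209 -12:209 -11:210 -10:212 -9:216 -8:221 -7:225 -6:228 -5:230 -4:230 -3:229 -2:230 -1:232 0:233 1:233 2:232 3:231 4:229 5:226 6:221 7:219 8:220 9:222 10:220 11:209 12:185 13:159 14:144 15:144 16:148 17:149 18:150 19:151 20:151 21:151 22:150 23:151 24:152 25:153 26:152 27:152
```

>>> play_rows:
  plan:
    - {"slide": [0.8,-0.2,-6],"twist": 0.3}
    - {"slide": [0,0,-12],"twist": 0}
    - {"slide": [0,0,-12],"twist": 0}
    - {"slide": [0,0,-6],"twist": 0}
    - {"slide": [0,0,0],"twist": 0}

```text
clock: 7.13
tcp_pos: [0.5031, 0.1945, 0.1635]
tcp_rot: [[0.217, 0.976, -0.004], [0.976, -0.217, -0.001], [-0.001, -0.004, -1.0]]
force: [-0.3, -0.6, -4.0]
opening: 0.336
```

Run:
```python
from m2 import *
np.set_printoptions(linewidth=220)
s,_=grab('scene','s3'); t,_=grab('top','t3'); S=get_state(); print(S['tcp_pos'],S['tcp_rot'][:2,1],S['force'])
def pr(t,v): print('  '+' '.join(f'{a:g}:{b:.0f}' for a,b in zip(t,v)))
meas('scene','s3',197);meas('top','t3',197);faces('s3',196.5)
xs=np.arange(-28,28,1.)
for s_ in(-1,1):
    ys=np.arange(124*s_-26,124*s_+27,1.); print('scene post top Y',s_); pr(ys,ortho('scene','scene0',.160,np.arange(-12,13,1.),ys).mean(1))
    print('scene post top X',s_); pr(xs,ortho('scene','scene0',.160,xs,124*s_+np.arange(-12,13,1.)).mean(0))
a=cv2.resize(s[170:310,270:400],(520,560),interpolation=cv2.INTER_CUBIC)
b=cv2.resize(t[190:260,210:280],(280,280),interpolation=cv2.INTER_CUBIC)
o=np.zeros((560,800,3),np.uint8);o[:,:520]=a;o[:280,520:]=b;cv2.imwrite('pics/crop4.png',o)
```

```text
[0.50409896 0.19470176 0.16575584] [ 0.97614028 -0.21713893] [ 0.62093824  0.54250232 -4.04123064]
scene top pts 470 z med 194.69 X range [-22.2  -2.7  17.5] Y range [-86.8  98.7]
  plane: z0 194.62 tilt x -1.42 deg y 0.13 deg
   Y -25 47 X [-18.4  24.9] z 194.5
   Y 0 108 X [-22.5  17.9] z 194.6
   Y 25 86 X [-15.3  12.7] z 194.6
   Y 50 99 X [-16.   13.3] z 194.6
   Y 75 100 X [-16.8  12.6] z 195.3
top top pts 279 z med 196.05 X range [-15.4  -1.   14.1] Y range [-98.2 -15. ]
  plane: z0 196.04 tilt x -0.49 deg y 0.00 deg
   Y -100 81 X [-14.7  13.9] z 196.2
   Y -75 87 X [-15.1  13.6] z 196.0
   Y -50 83 X [-15.1  13.5] z 195.9
   Y -25 28 X [-15.1  12.9] z 196.4
rail end face Y (np.int64(20), np.float64(90.01), np.float64(3.64))
post+ outer face Y (144) (np.int64(353), np.float64(141.02), np.float64(0.92))
post- inner face Y (-104) (np.int64(276), np.float64(-105.93), np.float64(1.44))
rail front X (15) (np.int64(117), np.float64(12.38), np.float64(1.23))
post front X (20) -1 (np.int64(100), np.float64(19.34), np.float64(0.76))
post front X (20) 1 (np.int64(238), np.float64(18.21
[... 1049 characters left out ...]
04:88 105:67 106:52 107:46 108:47 109:51 110:54 111:56 112:56 113:56 114:56 115:55 116:55 117:55 118:55 119:55 120:55 121:56 122:56 123:56 124:56 125:56 126:56 127:56 128:56 129:56 130:57 131:58 132:58 133:58 134:57 135:56 136:53 137:50 138:45 139:41 140:37 141:34 142:32 143:31 144:29 145:28 146:26 147:26 148:26 149:26 150:27
scene post top X 1
  -28:141 -27:143 -26:145 -25:147 -24:147 -23:140 -22:124 -21:98 -20:70 -19:51 -18:45 -17:48 -16:53 -15:55 -14:56 -13:56 -12:57 -11:57 -10:56 -9:55 -8:56 -7:57 -6:57 -5:56 -4:55 -3:55 -2:56 -1:56 0:57 1:57 2:56 3:57 4:58 5:57 6:56 7:55 8:54 9:55 10:57 11:56 12:54 13:50 14:47 15:50 16:59 17:66 18:64 19:52 20:38 21:28 22:26 23:29 24:34 25:37 26:40 27:44
```

View pics/crop4.png

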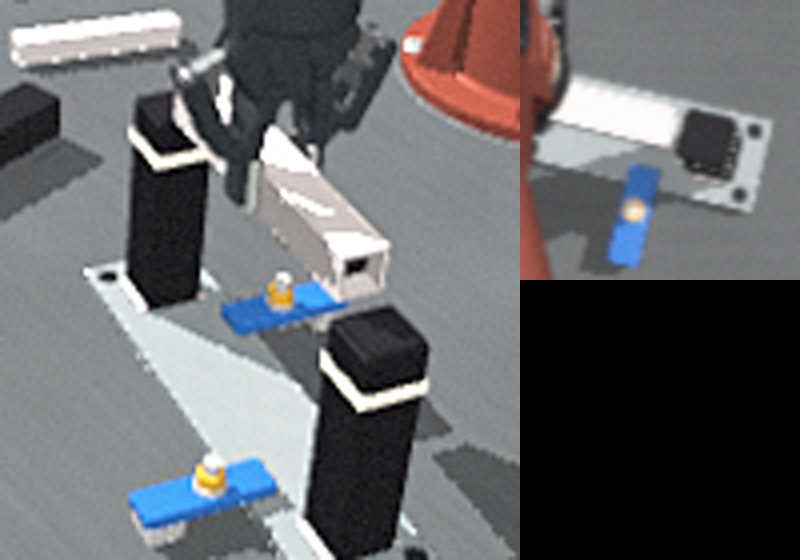

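The rail sits just above the posts, clear of both (near end at (365,265) in the crop, post top at (375,330)). Apparent positions may drift with height through camera tilt error, so I'll fit the post faces against z and compare at the rail's height.

```bash
cat > m3.py <<'E'
from m2 import *
er=lambda m:cv2.erode(m.astype(np.uint8),np.ones((3,3)))>0
def XYZ(n,tag):
    f=np.load(f'{tag}.npz'); C=cloud(n,f['d']); q=C[...,:2]-MID[n]
    return q@ex*1000,q@ey*1000,C[...,2]*1000,cv2.cvtColor(f['im'],cv2.COLOR_BGR2HSV)
def lin(name,m,V,*cols):
    m=er(m); v=V[m]; A=np.c_[[c[m]-o for c,o in cols]+[np.ones(m.sum())]].T
    r=np.linalg.lstsq(A,v,rcond=None)[0]; k=abs(v-A@r)<2; r=np.linalg.lstsq(A[k],v[k],rcond=None)[0]
    print(name,k.sum(),'value %.2f'%r[-1],'slopes',r[:-1].round(4)); return r
E
python3 - <<'E'
from m3 import *
X,Y,Z,h=XYZ('scene','scene0')
for s in(-1,1): lin(f'post{s} front X@z130',(abs(Y-124*s)<17)&(Z>25)&(Z<150)&(X>10)&(X<30),X,(Z,130),(Y,124*s))
lin('post+ outer Y@z130',(abs(X)<16)&(Z>25)&(Z<150)&(Y>132)&(Y<155),Y,(Z,130),(X,0))
lin('post- inner Y@z130',(abs(X)<16)&(Z>25)&(Z<150)&(Y>-115)&(Y<-95),Y,(Z,130),(X,0))
for t,z in(('s2',232.4),('s3',194.7)):
    X,Y,Z,h=XYZ('scene',t)
    lin(t+' rail front X',(Y>20)&(Y<92)&(Z>z-27)&(Z<z-3)&(X>5)&(X<22)&(h[...,2]>100),X,(Z,z-15),(Y,0))
def cross(v,t,th): 
    s=v>th; k=np.flatnonzero(s[1:]!=s[:-1]); return [round(float(t[i]+(th-v[i])/(v[i+1]-v[i])*(t[i+1]-t[i])),1) for i in k]
for t,z in(('s2',.2325),('s3',.1948)):
    ys=np.arange(84,112,.5); print(t,'end Y',cross(ortho('scene',t,z,np.arange(-11,8,1.),ys).mean(1),ys,185))
    xs=np.arange(-28,28,.5); v=ortho('scene',t,z,xs,np.arange(50,92,1.)).mean(0); print('X',cross(v,xs,177))
for t,z in(('t2',.2327),('t3',.196)):
    ys=np.arange(-114,-90,1.); v=ortho('top',t,z,np.arange(-9,8,1.),ys).mean(1); print(t,' '.join(f'{a:g}:{b:.0f}' for a,b in zip(ys,v)))
    xs=np.arange(-28,28,.5); v=ortho('top',t,z,xs,np.arange(-88,-45,1.)).mean(0); print('X',cross(v,xs,209))
E
```

```text
post-1 front X@z130 122 value 19.11 slopes [-0.0046  0.0446]
post1 front X@z130 266 value 18.33 slopes [0.0039 0.    ]
post+ outer Y@z130 366 value 141.14 slopes [0.0035 0.013 ]
post- inner Y@z130 241 value -106.00 slopes [0.0007 0.0226]
s2 rail front X 99 value 12.37 slopes [0.0149 0.0024]
s3 rail front X 72 value 12.42 slopes [ 0.0668 -0.0029]
s2 end Y [99.9]
X [-18.6, 12.3]
s3 end Y [99.7]
X [-18.7, 12.3]
t2 -114:54 -113:58 -112:68 -111:86 -110:113 -109:140 -108:164 -107:180 -106:189 -105:197 -104:204 -103:212 -102:222 -101:232 -100:239 -99:245 -98:248 -97:250 -96:251 -95:252 -94:252 -93:252 -92:252 -91:252
X [-15.8, 15.7]
t3 -114:54 -113:54 -112:53 -111:52 -110:53 -109:60 -108:76 -107:98 -106:124 -105:149 -104:171 -103:189 -102:209 -101:226 -100:237 -99:245 -98:248 -97:250 -96:251 -95:252 -94:252 -93:252 -92:252 -91:252
X [-15.1, 17.5]
```

>>> play_rows:
  plan:
    - {"slide": [0.9,-0.2,0],"twist": 0}
    - {"slide": [0,0,-3],"twist": 0}
    - {"slide": [0,0,-5],"twist": 0}
    - {"slide": [0,0,-2],"twist": 0}
    - {"slide": [0,0,0],"twist": 0}

```text
clock: 7.65
tcp_pos: [0.505, 0.1946, 0.1555]
tcp_rot: [[0.217, 0.976, -0.001], [0.976, -0.217, -0.0], [-0.0, -0.001, -1.0]]
force: [0.6, 0.2, -3.5]
opening: 0.339
```

Run:
```python
from m3 import *
s,_=grab('scene','s4'); t,_=grab('top','t4'); S=get_state(); print(S['tcp_pos'],S['force'],S['wrist_torque'])
b=cv2.resize(t[195:255,220:280],(400,400),interpolation=cv2.INTER_CUBIC)
a=cv2.resize(s[190:290,300:400],(400,400),interpolation=cv2.INTER_CUBIC)
cv2.imwrite('pics/crop5.png',np.hstack([a,b]))
X,Y,Z,h=XYZ('scene','s4');lin('front X',(Y>20)&(Y<92)&(Z>157)&(Z<183)&(X>5)&(X<22)&(h[...,2]>100),X,(Z,170),(Y,0));meas('scene','s4',186);meas('top','t4',186)
```

```text
[0.50525508 0.19460636 0.15617437] [ 0.06930405  0.16401414 -4.43404803] [ 0.0381313  -0.02784607 -0.06219556]
front X 83 value 14.11 slopes [ 0.0486 -0.0031]
scene top pts 505 z med 186.77 X range [-20.2   0.2  19.2] Y range [-87.1  99.3]
  plane: z0 186.30 tilt x -3.07 deg y 0.40 deg
   Y -25 44 X [-16.1   8.8] z 186.6
   Y 0 108 X [-20.8  20.1] z 186.7
   Y 25 100 X [-13.8  14.6] z 186.6
   Y 50 105 X [-14.3  15.3] z 186.4
   Y 75 119 X [-15.6  14.7] z 188.0
top top pts 276 z med 186.84 X range [-14.1   0.3  15.5] Y range [-98.4 -16.9]
  plane: z0 186.64 tilt x 0.65 deg y -0.09 deg
   Y -100 81 X [-14.   15.5] z 186.7
   Y -75 87 X [-13.6  14.9] z 187.4
   Y -50 82 X [-13.7  14.9] z 186.9
   Y -25 26 X [-13.2  13.9] z 186.2
```

View pics/crop5.png

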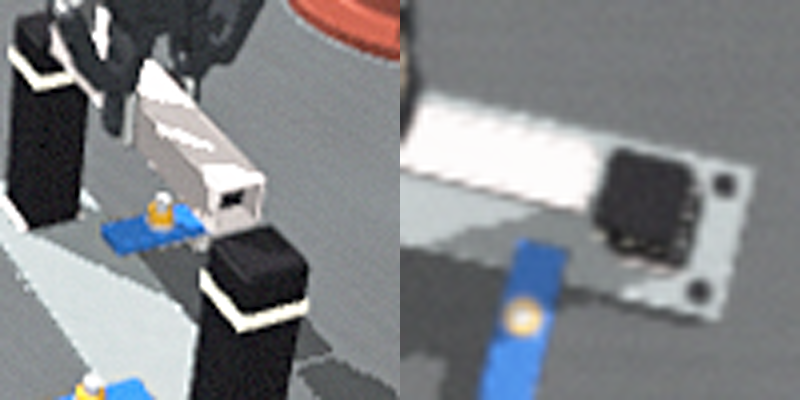

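The rail is clear of both posts and lined up in X in both cameras (offsets within 0.5 mm). I'll lower it between the posts slowly, watching the force.

>>> play_rows:
  plan:
    - {"slide": [0,0,-4],"twist": 0}
    - {"slide": [0,0,-6],"twist": 0}
    - {"slide": [0,0,-6],"twist": 0}
    - {"slide": [0,0,-6],"twist": 0}
    - {"slide": [0,0,-2],"twist": 0}

```text
clock: 8.17
tcp_pos: [0.5047, 0.1945, 0.1307]
tcp_rot: [[0.217, 0.976, -0.002], [0.976, -0.217, -0.0], [-0.001, -0.002, -1.0]]
force: [0.1, -0.0, -4.2]
opening: 0.336
```

Run:
```python
from m3 import *
print(get_state()['force'],get_state()['wrist_torque'])
```

```text
[ 0.14098363 -0.03805589 -4.24174817] [-0.01358631  0.07264805  0.01038052]
```

>>> play_rows:
  plan:
    - {"slide": [0,0,-4],"twist": 0}
    - {"slide": [0,0,-8],"twist": 0}
    - {"slide": [0,0,-8],"twist": 0}
    - {"slide": [0,0,-6],"twist": 0}
    - {"slide": [0,0,0],"twist": 0}

```text
clock: 8.58
tcp_pos: [0.5043, 0.1944, 0.1043]
tcp_rot: [[0.217, 0.976, -0.003], [0.976, -0.217, -0.0], [-0.001, -0.002, -1.0]]
force: [-0.1, 0.1, -5.0]
opening: 0.337
```

Run:
```python
from m3 import *
s,_=grab('scene','s5'); t,_=grab('top','t5'); S=get_state(); print(S['tcp_pos'],S['force'],S['wrist_torque'])
b=cv2.resize(t[195:255,220:280],(400,400),interpolation=cv2.INTER_CUBIC)
a=cv2.resize(s[190:290,300:400],(400,400),interpolation=cv2.INTER_CUBIC)
cv2.imwrite('pics/crop6.png',np.hstack([a,b]))
X,Y,Z,h=XYZ('scene','s5');lin('front X',(Y>20)&(Y<92)&(Z>112)&(Z<132)&(X>5)&(X<22)&(h[...,2]>100),X,(Z,123),(Y,0));meas('scene','s5',137);meas('top','t5',137)
```

```text
[0.50511222 0.19459672 0.10596384] [-0.00988091 -0.30123047 -4.16328262] [-0.05623688  0.05713459 -0.01506586]
front X 49 value 13.67 slopes [ 0.0686 -0.0081]
scene top pts 433 z med 136.35 X range [-19.8   0.9  19.7] Y range [-112.3  111.1]
  plane: z0 136.03 tilt x -3.50 deg y 0.60 deg
   Y -75 17 X [-7.1  8.9] z 135.3
   Y -25 39 X [-16.4   9.6] z 135.4
   Y 0 108 X [-20.8  18.7] z 135.9
   Y 25 88 X [-15.8  13.6] z 136.7
   Y 50 103 X [-14.8  14.6] z 137.3
   Y 75 41 X [-13.8  14. ] z 137.3
top top pts 252 z med 136.45 X range [-14.3   0.   15.4] Y range [-98.5 -15.7]
  plane: z0 136.48 tilt x -1.79 deg y 0.15 deg
   Y -100 75 X [-13.9  15.3] z 136.1
   Y -75 76 X [-14.  14.] z 136.5
   Y -50 78 X [-13.5  14.6] z 136.7
   Y -25 22 X [-13.6  14.9] z 135.8
```

View pics/crop6.png

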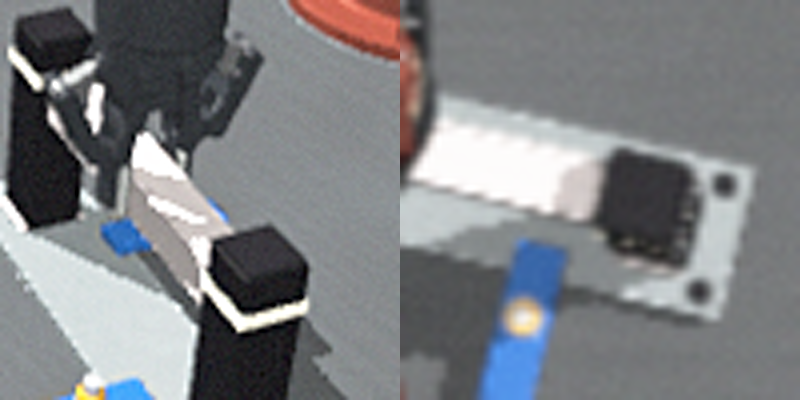

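Run:
```python
from m3 import *
import m2
def prof(n,tag,z,c,yaw,t,half=8):
    a=np.deg2rad(yaw); ux=np.array([np.cos(a),np.sin(a)]);uy=np.array([-np.sin(a),np.cos(a)])
    f=np.load(tag+'.npz');g=cv2.cvtColor(f['im'],cv2.COLOR_BGR2GRAY).astype(np.float32)
    gx,gy=np.meshgrid(np.arange(-half,half+1.),t);P=np.array(c)+(gx[...,None]*ux+gy[...,None]*uy)/1000
    p=proj(n,np.c_[P.reshape(-1,2),np.full(gx.size,z)]).astype(np.float32).reshape(*gx.shape,2)
    return cv2.remap(g,p[...,0],p[...,1],cv2.INTER_LINEAR).mean(1)
def show(name,t,v): print(name,' '.join(f'{a:g}:{b:.0f}' for a,b in zip(t,v)))
lo=np.arange(-112,-92,1.);hi=np.arange(92,112,1.)
for n,c,z in(('scene',(.5085,-.2255),.069),('top',(.506,-.2269),.0695)):
    for t in(lo,hi): show(n+' packing',t,prof(n,n+'0',z,c,9.7,t))
show('scene s4 end',hi,prof('scene','s4',.1868,MID['scene'],-12.6,hi))
for tg,z in(('t2',.2327),('t3',.196),('t4',.187),('t5',.1365)): show('top '+tg,lo,prof('top',tg,z,MID['top'],-12.6,lo))
```

```text
scene packing -112:90 -111:94 -110:101 -109:111 -108:128 -107:145 -106:165 -105:188 -104:207 -103:224 -102:237 -101:246 -100:251 -99:254 -98:255 -97:255 -96:255 -95:255 -94:255 -93:255
scene packing 92:255 93:255 94:255 95:254 96:253 97:249 98:240 99:227 100:210 101:190 102:173 103:161 104:155 105:154 106:156 107:160 108:164 109:166 110:166 111:163
top packing -112:120 -111:120 -110:120 -109:120 -108:121 -107:121 -106:122 -105:124 -104:128 -103:136 -102:149 -101:167 -100:189 -99:209 -98:225 -97:236 -96:243 -95:247 -94:249 -93:249
top packing 92:248 93:249 94:248 95:248 96:248 97:246 98:243 99:239 100:231 101:217 102:198 103:175 104:151 105:124 106:99 107:75 108:58 109:44 110:37 111:36
scene s4 end 92:255 93:255 94:255 95:255 96:253 97:247 98:235 99:215 100:186 101:156 102:130 103:113 104:105 105:106 106:112 107:121 108:127 109:133 110:139 111:148
top t2 -112:75 -111:92 -110:116 -109:141 -108:162 -107:178 -106:188 -105:197 -104:204 -103:212 -102:221 -101:229 -100:237 -99:242 -98:246 -97:248 -96:250 -95:251 -94:252 -93:252
top t3 -112:54 -111:55 -110:59 -109:66 -108:80 -107:103 -106:127 -105:151 -104:171 -103:190 -102:207 -101:222 -100:233 -99:241 -98:245 -97:248 -96:250 -95:251 -94:252 -93:252
top t4 -112:55 -111:55 -110:57 -109:61 -108:70 -107:84 -106:106 -105:130 -104:155 -103:177 -102:198 -101:215 -100:228 -99:237 -98:243 -97:247 -96:249 -95:251 -94:251 -93:252
top t5 -112:53 -111:54 -110:54 -109:54 -108:53 -107:53 -106:55 -105:58 -104:63 -103:75 -102:93 -101:115 -100:137 -99:158 -98:174 -97:186 -96:194 -95:200 -94:203 -93:204
```

No contact: the wrist force still shows only the rail's weight. The last correction is about +0.9 mm along the posts and 5.3 mm down.

>>> play_rows:
  plan:
    - {"slide": [0.2,0.9,-1],"twist": 0}
    - {"slide": [0,0,-2],"twist": 0}
    - {"slide": [0,0,-1.8],"twist": 0}
    - {"slide": [0,0,-0.5],"twist": 0}
    - {"slide": [0,0,0],"twist": 0}

```text
clock: 9.1
tcp_pos: [0.5055, 0.1955, 0.1009]
tcp_rot: [[0.217, 0.976, -0.0], [0.976, -0.217, -0.0], [-0.0, -0.0, -1.0]]
force: [0.7, -0.6, -4.0]
opening: 0.342
```

Run:
```python
from m3 import *
s,_=grab('scene','s6'); t,_=grab('top','t6'); S=get_state(); print(S['tcp_pos'],S['force'],S['wrist_torque'])
X,Y,Z,h=XYZ('scene','s6');lin('front X',(Y>20)&(Y<92)&(Z>106)&(Z<128)&(X>5)&(X<22)&(h[...,2]>100),X,(Z,117),(Y,0));meas('scene','s6',131.5);meas('top','t6',131.5)
# chalk middle: subpixel band centre in columns of the +y post, ray cut with the two measured faces (front X=18.7, outer Y=141.1), and the same for the - post
g=cv2.cvtColor(np.load('scene0.npz')['im'],cv2.COLOR_BGR2GRAY).astype(float)
for c0,c1,r0,r1,pf in((348,377,250,285,(18.33,141.14)),(303,323,198,225,(19.11,-106.0))):
    for name,k,val in(('front',0,pf[0]),('end',1,pf[1])):
        o,nrm=MID['scene'],(ex,ey)[k]; zs=[]
        for c in range(c0,c1):
            v=g[r0:r1,c]-55; i=int(np.argmax(v))
            if v[i]<100 or i<3 or i>len(v)-4: continue
            sel=np.arange(i-3,i+4); w=np.clip(v[sel],0,None); r=r0+(sel*w).sum()/w.sum()
            O,R=rays('scene',[[c,r]]); R=R[0]; tt=(val/1000-(O[:2]-o)@nrm)/(R[:2]@nrm); P=O+R*tt; oth=((P[:2]-o)@(ex,ey)[1-k])*1000
            ctr=(124 if pf[1]>0 else -124) if k==0 else 0
            if abs(oth-ctr)<16: zs.append(P[2]*1000)
        print('chalk',pf,name,len(zs),np.round([np.median(zs),np.std(zs)],2) if zs else '')
a=cv2.resize(s[190:290,290:400],(550,500),interpolation=cv2.INTER_CUBIC);cv2.imwrite('pics/crop7.png',a)
```

```text
[0.50561429 0.19547743 0.10107836] [ 0.59028447 -0.0580566  -3.73494497] [ 0.0050556  -0.02846189  0.011725  ]
front X 53 value 14.02 slopes [ 0.1052 -0.0007]
scene top pts 445 z med 132.89 X range [-19.    2.2  19.9] Y range [-109.9  113.2]
  plane: z0 132.64 tilt x -3.49 deg y 0.28 deg
   Y -75 18 X [-7.9  9.3] z 131.9
   Y -25 38 X [-15.4   8.6] z 132.1
   Y 0 104 X [-20.2  19.6] z 132.0
   Y 25 88 X [-14.8  15.1] z 133.3
   Y 50 112 X [-13.7  15.2] z 133.8
   Y 75 35 X [ 2.9 15.1] z 133.2
top top pts 255 z med 132.1 X range [-14.1   0.7  15.6] Y range [-102.2  -15.3]
  plane: z0 132.01 tilt x -0.92 deg y 0.13 deg
   Y -100 72 X [-13.2  15.4] z 132.1
   Y -75 76 X [-13.5  15. ] z 132.1
   Y -50 78 X [-13.5  15. ] z 131.8
   Y -25 27 X [-13.6  14.9] z 132.6
chalk (18.33, 141.14) front 8 [132.59   0.62]
chalk (18.33, 141.14) end 13 [131.16   0.25]
chalk (19.11, -106.0) front 5 [133.     0.28]
chalk (19.11, -106.0) end 11 [131.91   0.18]
```

View pics/crop7.png

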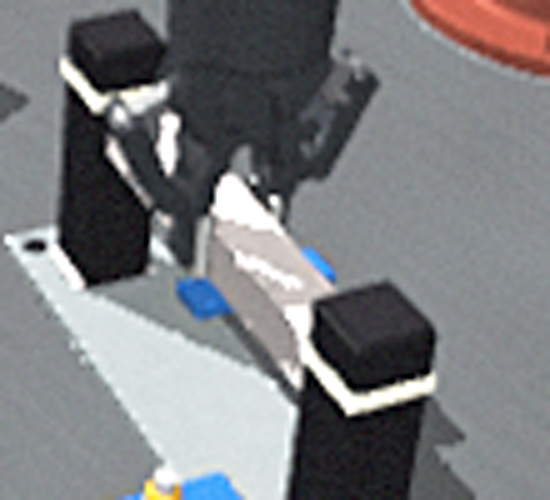

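No contact, level within measurement, and about 0.8 mm high against the chalk. One small trim, then hold for more than three seconds.

>>> play_rows:
  plan:
    - {"slide": [-0.2,0,-0.8],"twist": 0}
    - {"slide": [0,0,0],"twist": 0}
    - {"slide": [0,0,0],"twist": 0}
    - {"slide": [0,0,0],"twist": 0}
    - {"slide": [0,0,0],"twist": 0}

```text
clock: 9.62
tcp_pos: [0.5054, 0.1955, 0.1003]
tcp_rot: [[0.217, 0.976, 0.0], [0.976, -0.217, -0.0], [0.0, 0.0, -1.0]]
force: [0.1, -1.2, -4.0]
opening: 0.339
```

>>> play_rows:
  plan:
    - {"slide": [0,0,0],"twist": 0}
    - {"slide": [0,0,0],"twist": 0}
    - {"slide": [0,0,0],"twist": 0}
    - {"slide": [0,0,0],"twist": 0}
    - {"slide": [0,0,0],"twist": 0}

```text
clock: 10.03
tcp_pos: [0.5054, 0.1955, 0.1002]
tcp_rot: [[0.217, 0.976, 0.0], [0.976, -0.217, -0.0], [0.0, 0.0, -1.0]]
force: [0.5, 0.2, -4.1]
opening: 0.341
```

>>> play_rows:
  plan:
    - {"slide": [0,0,0],"twist": 0}
    - {"slide": [0,0,0],"twist": 0}
    - {"slide": [0,0,0],"twist": 0}
    - {"slide": [0,0,0],"twist": 0}
    - {"slide": [0,0,0],"twist": 0}

```text
clock: 10.45
tcp_pos: [0.5054, 0.1955, 0.1002]
tcp_rot: [[0.217, 0.976, 0.0], [0.976, -0.217, -0.0], [-0.0, 0.0, -1.0]]
force: [-0.6, 0.4, -4.0]
opening: 0.342
```

>>> play_rows:
  plan:
    - {"slide": [0,0,0],"twist": 0}
    - {"slide": [0,0,0],"twist": 0}
    - {"slide": [0,0,0],"twist": 0}
    - {"slide": [0,0,0],"twist": 0}
    - {"slide": [0,0,0],"twist": 0}

```text
clock: 10.87
tcp_pos: [0.5054, 0.1955, 0.1002]
tcp_rot: [[0.217, 0.976, 0.0], [0.976, -0.217, -0.0], [-0.0, 0.0, -1.0]]
force: [0.5, 0.5, -3.5]
opening: 0.34
```

>>> play_rows:
  plan:
    - {"slide": [0,0,0],"twist": 0}
    - {"slide": [0,0,0],"twist": 0}
    - {"slide": [0,0,0],"twist": 0}
    - {"slide": [0,0,0],"twist": 0}
    - {"slide": [0,0,0],"twist": 0}

```text
clock: 11.28
tcp_pos: [0.5054, 0.1955, 0.1003]
tcp_rot: [[0.217, 0.976, 0.0], [0.976, -0.217, -0.0], [-0.0, 0.0, -1.0]]
force: [-0.6, 0.7, -3.8]
opening: 0.339
```

Run:
```python
from m3 import *
P=[];F=[]
for k in range(4):
    n=('scene','top')[k%2]; grab(n,f'f{k}'); S=get_state(); P.append(S['tcp_pos']*1000);F.append(np.r_[S['force'],S['wrist_torque']])
print(np.round(np.mean(P,0),2),np.std(P,0).round(2),np.mean(F,0).round(2))
X,Y,Z,h=XYZ('scene','f0');lin('front X',(Y>20)&(Y<92)&(Z>105)&(Z<127)&(X>5)&(X<22)&(h[...,2]>100),X,(Z,116),(Y,0))
for k in range(4): meas(('scene','top')[k%2],f'f{k}',131.5)
# bystanders: change against the first pictures outside the arm
for n,t in(('scene','f0'),('top','f1')):
    A=np.load(n+'0.npz')['im'];B=np.load(t+'.npz')['im']
    for nm,lo,hi in(('copper',(8,120,120),(16,255,255)),('red',(0,180,120),(4,255,255)),('yellow',(20,150,120),(30,255,255))):
        c=[np.argwhere(cv2.inRange(cv2.cvtColor(I,cv2.COLOR_BGR2HSV),lo,hi)[150:,90:390]>0) for I in(A,B)]
        print(n,nm,[(len(q),q.mean(0).round(1)) for q in c if len(q)])
```

```text
[505.39 195.5  100.24] [0.   0.01 0.01] [-0.13 -0.16 -4.1   0.    0.03  0.01]
front X 59 value 14.17 slopes [ 0.0743 -0.0034]
scene top pts 459 z med 132.3 X range [-21.    1.9  20.2] Y range [-109.2  112.6]
  plane: z0 132.10 tilt x -2.30 deg y 0.22 deg
   Y -75 17 X [-5.1  8.8] z 131.4
   Y -25 41 X [-17.4  11. ] z 131.2
   Y 0 109 X [-21.5  19.5] z 131.4
   Y 25 96 X [-15.4  15.2] z 132.4
   Y 50 102 X [-14.1  15.5] z 133.3
   Y 75 36 X [ 2.8 15.1] z 132.7
top top pts 249 z med 131.21 X range [-14.1   0.7  15.6] Y range [-102.2  -15.2]
  plane: z0 131.44 tilt x -0.40 deg y 0.20 deg
   Y -100 71 X [-13.5  15.1] z 131.5
   Y -75 74 X [-13.7  14.5] z 131.2
   Y -50 75 X [-13.7  15.3] z 131.3
   Y -25 27 X [-13.3  15.3] z 130.9
scene top pts 444 z med 132.29 X range [-20.3   1.8  20.6] Y range [-110.3  110.3]
  plane: z0 132.20 tilt x -1.48 deg y 0.17 deg
   Y -75 17 X [-7.5  8.6] z 131.7
   Y -25 44 X [-17.4   9.2] z 131.2
   Y 0 101 X [-21.3  20.8] z 131.6
   Y 25 96 X [-15.1  14.9] z 132.6
   Y 50 98 X [-15.9  14.7] z 133.2
   Y 75 34 X [ 0.9 14.7] z 133.3
top top pts 250 z med 130.97 X range [-14.    0.1  15.6] Y range [-102.   -14.7]
  plane: z0 131.17 tilt x 0.58 deg y 0.19 deg
   Y -100 70 X [-13.2  15.3] z 130.9
   Y -75 77 X [-13.6  14.4] z 131.4
   Y -50 76 X [-13.5  15. ] z 131.1
   Y -25 25 X [-13.3  14.3] z 130.6
scene copper [(201, array([ 54.7, 138.5])), (182, array([ 54.9, 138.7]))]
scene red [(673, array([116.8, 120.4])), (667, array([116.8, 120.3]))]
scene yellow [(1074, array([134.3,  29.7])), (1061, array([134.9,  26.9]))]
top copper [(517, array([ 43.5, 245.5])), (516, array([ 43.5, 245.4]))]
top red [(114, array([  4.6, 180.8])), (115, array([  4.6, 180.8]))]
top yellow [(172, array([60.7, 44.5])), (172, array([60.8, 44.4]))]
```

The rail is steady, with its top at 132.1 mm by kinematics against chalk at about 132. I'll hold on to complete well over three seconds.

>>> play_rows:
  plan:
    - {"slide": [0,0,0],"twist": 0}
    - {"slide": [0,0,0],"twist": 0}
    - {"slide": [0,0,0],"twist": 0}
    - {"slide": [0,0,0],"twist": 0}
    - {"slide": [0,0,0],"twist": 0}

```text
clock: 11.9
tcp_pos: [0.5054, 0.1955, 0.1002]
tcp_rot: [[0.217, 0.976, 0.0], [0.976, -0.217, -0.0], [-0.0, 0.0, -1.0]]
force: [-0.4, 0.0, -4.3]
opening: 0.335
```

>>> play_rows:
  plan:
    - {"slide": [0,0,0],"twist": 0}
    - {"slide": [0,0,0],"twist": 0}
    - {"slide": [0,0,0],"twist": 0}
    - {"slide": [0,0,0],"twist": 0}
    - {"slide": [0,0,0],"twist": 0}

```text
clock: 12.32
tcp_pos: [0.5054, 0.1955, 0.1002]
tcp_rot: [[0.217, 0.976, 0.0], [0.976, -0.217, -0.0], [0.0, 0.0, -1.0]]
force: [-0.1, -0.2, -3.6]
opening: 0.337
```

>>> play_rows:
  plan:
    - {"slide": [0,0,0],"twist": 0}
    - {"slide": [0,0,0],"twist": 0}
    - {"slide": [0,0,0],"twist": 0}
    - {"slide": [0,0,0],"twist": 0}
    - {"slide": [0,0,0],"twist": 0}

```text
clock: 12.73
tcp_pos: [0.5054, 0.1955, 0.1002]
tcp_rot: [[0.217, 0.976, 0.0], [0.976, -0.217, -0.0], [-0.0, 0.0, -1.0]]
force: [0.7, -0.0, -4.6]
opening: 0.338
```

>>> play_rows:
  plan:
    - {"slide": [0,0,0],"twist": 0}
    - {"slide": [0,0,0],"twist": 0}
    - {"slide": [0,0,0],"twist": 0}
    - {"slide": [0,0,0],"twist": 0}
    - {"slide": [0,0,0],"twist": 0}

```text
clock: 13.15
tcp_pos: [0.5054, 0.1955, 0.1002]
tcp_rot: [[0.217, 0.976, 0.0], [0.976, -0.217, -0.0], [-0.0, 0.0, -1.0]]
force: [0.3, -0.3, -4.7]
opening: 0.344
```

>>> play_rows:
  plan:
    - {"slide": [0,0,0],"twist": 0}
    - {"slide": [0,0,0],"twist": 0}
    - {"slide": [0,0,0],"twist": 0}
    - {"slide": [0,0,0],"twist": 0}
    - {"slide": [0,0,0],"twist": 0}

```text
clock: 13.57
tcp_pos: [0.5054, 0.1955, 0.1002]
tcp_rot: [[0.217, 0.976, 0.0], [0.976, -0.217, -0.0], [-0.0, 0.0, -1.0]]
force: [-0.4, -0.2, -3.5]
opening: 0.339
```

```bash
python3 -c "
from bench import *
s=get_state();print(s['clock'],s['tcp_pos'],s['force'],s['opening']);print(sign_off())"
```

```text
13.5667 [0.50540628 0.19549785 0.10023941] [-0.35188601 -0.17628269 -3.52488612] 0.3392105424756407
the job is handed in; nothing more can be done
None
```

I gripped the bright rail on the packing, lowered it between the posts and held it there for about 4 s. I then handed the job in at 13.6 s with the grip still on; no verdict was reported.

- **Height:** the rail's top is at about 132.1 mm by the arm's own position. The cameras read 131.2 to 132.3 mm, against chalk readings between 131.2 and 133.0 mm.
- **Level and still:** the rail is level along its length to about 0.2°, and the tool position varied by 0.01 mm or less while holding.
- **Contact:** the wrist felt only the rail's weight, about 4 N, with no sideways force.
- **Across the posts:** the rail is centred to about 0.5 mm in both cameras.
- **End gaps:** this is the least certain check. My estimates of the lengthwise offset disagreed, from about -3 to +1 mm, so I corrected by about their mean. I could not measure the gaps directly, because the +y post and the fingers hid the ends from the scene camera, and the top view could not resolve the -y gap. The gaps may be uneven by 1 to 2 mm each.
- **Other things:** the copper flat and the red welding square had not moved in either view. The yellow of the can and clamp tops matched in the top view but shifted about 3 pixels in the scene view; I took that for the arm blocking part of the view and did not check it. I did not check the hammer separately.

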